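Turn the row of finishing tools round onto the finishing rack

ROBOT

A 6-joint arm with a two-finger parallel gripper is mounted at the origin on the work surface. World frame = base frame: x ahead of the robot, y to its left, z up, the work surface at z = 0. Lengths are in m, angles in rad, forces in N, time in s.
With the tool pointing down it reaches from about 0.325 to 0.9 m from the base axis. Payload 6.1 kg.
Tool frame: the origin (TCP) lies midway between the tips of the shut fingers; the grasp point (between the pads) lies 19 mm behind it; z points along the fingers, y is the direction in which the jaws open and shut (so a half turn about z gives the same grasp; the last joint's range is limited). The gripper opens to 85 mm and grips with 20 to 120 N. Pads are 22 mm wide; open, the fingers measure 114 mm over their backs; the gripper's body (76 mm by 85 mm) begins 54 mm behind the grasp point. The pads swing forward as they close: fully open they stand 13 mm farther back than shut.
Start: joints at [1.174, 0.22, 1.526, -0, 1.395, -0.126], TCP at [0.167, 0.602, 0.231] pointing down, gripper open.
Joint ranges: [-2.98, 2.98], [-0.91, 2.08], [0.09, 2.57], [-1.24, 4.39], [0.2, 2.65], [-2.68, 2.68]. Speed limits (rad/s): [2.57, 2.57, 3.01, 3.14, 3.14, 3.14].

INTERFACE

Orientations are given as [roll, pitch, yaw] about the fixed x, y, z axes, in that order (R = Rz(yaw) Ry(pitch) Rx(roll)).
In Python, from rig import arm, vision gives the robot as it stands.
- The arm moves only by the shell command python3 -m inch 'ROWS' [FORCE]. ROWS is JSON, one flat list of numbers, 5 for each row, row after row: the opening, from -1 (shut) to 1 (fully open), so that 0 is half open, then the shift along the world's x, y, z in m, then the turn about the world's z in degrees. In form: [hand, tx, ty, tz, roll, hand, tx, ty, tz, roll, ...]. A call has 1 to 10 rows; each row shifts and turns the pose as measured when the row begins; what a row does not reach is not made up. A row lasts 1/10 s, in which the tool goes at most 50 mm and 8.59 degrees, less where a joint would pass 70% of its speed; a pose out of reach is approached as far as the arm can. A call is refused whole if a number of a shift passes 0.05 or a number of a turn 8.59, either way. A call with a gripper value outside its range is refused whole. The fingers move at their own pace and stop on an object; FORCE is the grip in N (left out, the last holds). Time passes only in rows, so rows that do not move let the fingers close. It gives the time, the measured TCP pose, the force and the opening at its end, in the units of the state.
- arm.get_obs(): the state, without advancing time (a new reading comes with each control period).
- vision.grab_frame(name): name is "side" or "top"; returns a dict with "img" (384x512x3 uint8, red, green, blue), "range_z" (384x512 float32, m along the optical axis (not along the pixel's ray), 0 where there is no reading), "fx", "fy", "cx", "cy" (pixels), "k1" (the pictures are not rectified: a ray, as slopes to the right and down, at radius r is drawn at 1 + k1 r^2 times it, then the intrinsics apply), "extrinsics" (4x4, takes a point from world to camera coordinates). Camera axes: x right, y down, z forward; pixel columns grow to the right and rows downward; lengths in m; the calibration is good to about 2 mm. A picture is of the moment at which its call begins.
- arm.finish_job(): hands the job in, once; it reports no verdict.
The state is a dict: "time_s": time; "joint_positions": joint angles; "qvel": joint speeds; "effort": joint torques, N m; "position": TCP position; "tool_rot": TCP orientation; "force": force on the tool from outside, world axes, zero at the start; "wrist_torque": the same for the moment, N m; "gripper_width": opening from 0.0 (shut) to 1.0 (fully open).
Only numpy, scipy, OpenCV 4.12 (cv2) and the standard library are available. Lean on these libraries where they do the work, as an engineer would, in place of code of your own. Each camera call takes 0.05 s, during which the arm holds its last target.

TASK

Move the four bookbinding hand tools from the row of wooden rests to the empty metal rack, one in the middle of each cradle and in reverse order: the tool now leftmost in its row (seen from the robot) must lie rightmost on the rack, and so on. Lay each one flat with its handle down in both notches and its brass head pointing away from the robot as now, and let go. Set them down rather than drop them, and do not put any on the bench on the way.

Things in the scene. Friction and masses are not known exactly. Their poses are not given: they have to be found in the camera images.
- point: Pointed tool, loose, lying level on its rest: pale wood handle 24 mm square, edges rounded, 120 long plus a 12 mm round butt; thin shank; brass head: pointed cone 12 mm thick, 26 long, tip at x = 106 mm. Origin: on the handle's axis at mid-length, 12 mm above its underside. x from butt to head, y left, z up. About 100 g; balances 10 to 35 mm ahead of the origin.
- block: Block stamp, loose, lying level on its rest: pale wood handle 24 mm square, edges rounded, 120 long plus a 12 mm round butt; thin shank; brass head: square block 24 wide, 12 long, 18 high, face at x = 94 mm. Origin: on the handle's axis at mid-length, 12 mm above its underside. x from butt to head, y left, z up. About 140 g; balances 10 to 35 mm ahead of the origin.
- pallet: Line pallet, loose, lying level on its rest: pale wood handle 24 mm square, edges rounded, 120 long plus a 12 mm round butt; thin shank; brass head: thin cross-bar (a T) 48 wide, 8 long, 6 high, face at x = 97 mm. Origin: on the handle's axis at mid-length, 12 mm above its underside. x from butt to head, y left, z up. About 120 g; balances 10 to 35 mm ahead of the origin.
- roll: Wheel tool, loose, lying level on its rest: pale wood handle 24 mm square, edges rounded, 120 long plus a 12 mm round butt; thin shank; brass head: flat-lying wheel, diameter 38, 4 thick (hub 12), centre at x = 92 mm. Origin: on the handle's axis at mid-length, 12 mm above its underside. x from butt to head, y left, z up. About 150 g; balances 10 to 35 mm ahead of the origin.
- rest_point: Fixed dark wooden rest holding the pointed tool at the start; four alike in a row, 75 apart, order varies. Base 125 x 56, 8 thick; two 10 mm bars at x = -45 and +45, notches 40 wide, floor 34 up, horns to 48. Origin: centre of underside; x away from the robot, y left along the row, z up. The tool lies along x, origin 46 up and within 7 mm of the middle. Fingers fit between.
- rest_block: Fixed dark wooden rest holding the block stamp at the start; four alike in a row, 75 apart, order varies. Base 125 x 56, 8 thick; two 10 mm bars at x = -45 and +45, notches 40 wide, floor 34 up, horns to 48. Origin: centre of underside; x away from the robot, y left along the row, z up. The tool lies along x, origin 46 up and within 7 mm of the middle. Fingers fit between.
- rest_pallet: Fixed dark wooden rest holding the line pallet at the start; four alike in a row, 75 apart, order varies. Base 125 x 56, 8 thick; two 10 mm bars at x = -45 and +45, notches 40 wide, floor 34 up, horns to 48. Origin: centre of underside; x away from the robot, y left along the row, z up. The tool lies along x, origin 46 up and within 7 mm of the middle. Fingers fit between.
- rest_roll: Fixed dark wooden rest holding the wheel tool at the start; four alike in a row, 75 apart, order varies. Base 125 x 56, 8 thick; two 10 mm bars at x = -45 and +45, notches 40 wide, floor 34 up, horns to 48. Origin: centre of underside; x away from the robot, y left along the row, z up. The tool lies along x, origin 46 up and within 7 mm of the middle. Fingers fit between.
- rack: Fixed metal rack, empty: base 130 (x) x 300 (y), 8 mm thick. Origin: underside, middle of the edge nearest the robot; x away from the robot, y left, z up. Four cradles centred at x = 65, y = +112.5, +37.5, -37.5, -112.5: two 10 mm bars each at x = 20 and 110, notches 40 wide, floor 34 up, horns to 48. A tool lying home has its origin over the cradle's centre, 46 up. Fingers fit between.
Not all that is in view belongs to the job. What is shaped like the pallet but blue or pink is not meant.

How it is judged:
At the end, for the whole second after the job is handed in: Each tool rests released in its own rack cradle: origin within 12 mm sideways and 15 mm lengthwise of the cradle's centre, 6 mm of home height, axis within 0.15 rad of the rack's x, head away from the robot; left-to-right order is the reverse of that of their rests (x of point in the frame of rack between 0.05 and 0.08 m and z of point in the frame of rack between 0.04 and 0.052 m and (y of point in the frame of rack between 0.1005 and 0.1245 m or y of point in the frame of rack between 0.0255 and 0.0495 m or y of point in the frame of rack between -0.0495 and -0.0255 m or y of point in the frame of rack between -0.1245 and -0.1005 m) and angle between the x axis of each of point, block, pallet, roll and the x axis of rack, either way round below 0.15 rad and x of rack in the frame of point below 0 m and linear speed of each of point, block, pallet, roll below 0.02 m/s and angular speed of each of point, block, pallet, roll below 0.2 rad/s and x of block in the frame of rack between 0.05 and 0.08 m and z of block in the frame of rack between 0.04 and 0.052 m and (y of block in the frame of rack between 0.1005 and 0.1245 m or y of block in the frame of rack between 0.0255 and 0.0495 m or y of block in the frame of rack between -0.0495 and -0.0255 m or y of block in the frame of rack between -0.1245 and -0.1005 m) and x of rack in the frame of block below 0 m and x of pallet in the frame of rack between 0.05 and 0.08 m and z of pallet in the frame of rack between 0.04 and 0.052 m and (y of pallet in the frame of rack between 0.1005 and 0.1245 m or y of pallet in the frame of rack between 0.0255 and 0.0495 m or y of pallet in the frame of rack between -0.0495 and -0.0255 m or y of pallet in the frame of rack between -0.1245 and -0.1005 m) and x of rack in the frame of pallet below 0 m and x of roll in the frame of rack between 0.05 and 0.08 m and z of roll in the frame of rack between 0.04 and 0.052 m and (y of roll in the frame of rack between 0.1005 and 0.1245 m or y of roll in the frame of rack between 0.0255 and 0.0495 m or y of roll in the frame of rack between -0.0495 and -0.0255 m or y of roll in the frame of rack between -0.1245 and -0.1005 m) and x of rack in the frame of roll below 0 m and ((y of rest_point in the frame of rest_block above 0.03 m and y of point in the frame of block below -0.03 m) or (y of rest_point in the frame of rest_block below -0.03 m and y of point in the frame of block above 0.03 m)) and ((y of rest_point in the frame of rest_pallet above 0.03 m and y of point in the frame of pallet below -0.03 m) or (y of rest_point in the frame of rest_pallet below -0.03 m and y of point in the frame of pallet above 0.03 m)) and ((y of rest_point in the frame of rest_roll above 0.03 m and y of point in the frame of roll below -0.03 m) or (y of rest_point in the frame of rest_roll below -0.03 m and y of point in the frame of roll above 0.03 m)) and ((y of rest_block in the frame of rest_pallet above 0.03 m and y of block in the frame of pallet below -0.03 m) or (y of rest_block in the frame of rest_pallet below -0.03 m and y of block in the frame of pallet above 0.03 m)) and ((y of rest_block in the frame of rest_roll above 0.03 m and y of block in the frame of roll below -0.03 m) or (y of rest_block in the frame of rest_roll below -0.03 m and y of block in the frame of roll above 0.03 m)) and ((y of rest_pallet in the frame of rest_roll above 0.03 m and y of pallet in the frame of roll below -0.03 m) or (y of rest_pallet in the frame of rest_roll below -0.03 m and y of pallet in the frame of roll above 0.03 m))); the robot touches nothing.
It fails at once if A tool is dropped (falls free of the fingers faster than 0.7 m/s, a drop of some 25 mm) ((contact force between the fingers and point below 0.01 N and linear speed of point above 0.7 m/s) or (contact force between the fingers and block below 0.01 N and linear speed of block above 0.7 m/s) or (contact force between the fingers and pallet below 0.01 N and linear speed of pallet above 0.7 m/s) or (contact force between the fingers and roll below 0.01 N and linear speed of roll above 0.7 m/s)).
It fails at once if A tool is put or falls down on the bench (its origin lower than 30 mm above the bench) (height (world z) of any of point, block, pallet, roll below 0.03 m).
It also fails if it takes over 115 s, if anything falls off the work surface, if the arm or the gripper's body presses on something with over 40 N, if the wrist force passes 120 N, or if a joint passes its speed limit or range.

## Working session

There is one attempt and no reset: what is moved stays moved. The work goes in short steps, Python scripts to look and compute and a shell command to move; the robot and the scene stay as the last step left them, time stands still between calls to the robot, and variables do not carry over. Pictures are saved under pics/ and viewed, and the job is handed in when it is done.

```bash
mkdir -p pics; ls
cat > h.py <<'E'
import numpy as np, cv2
from rig import arm, vision
def save(f,n): cv2.imwrite('pics/'+n+'.png',cv2.cvtColor(f['img'],cv2.COLOR_RGB2BGR))
def rays(f,uv):
    uv=np.atleast_2d(np.asarray(uv,float))
    d=np.c_[(uv[:,0]-f['cx'])/f['fx'],(uv[:,1]-f['cy'])/f['fy']]
    u=d.copy()
    for _ in range(20): u=d/(1+f['k1']*(u**2).sum(1))[:,None]
    E=np.array(f['extrinsics']);R=E[:3,:3];t=E[:3,3]
    return -R.T@t, np.c_[u,np.ones(len(u))]@R
def onplane(f,uv,z):
    c,d=rays(f,uv); return c+d*((z-c[2])/d[:,2])[:,None]
def cloud(f):
    v,u=np.nonzero(f['range_z']>0)
    c,d=rays(f,np.c_[u,v]); return np.c_[u,v],c+d*f['range_z'][v,u][:,None]
E
python3 - <<'E'
from h import *
print(arm.get_obs())
for n in ('top','side'):
    f=vision.grab_frame(n);save(f,n+'0');print({k:f[k] for k in f if k not in('img','range_z')}, (f['range_z']>0).mean())
    np.save(n+'0.npy',f,allow_pickle=True)
E
```

```text
pics
{'time_s': 0.0, 'joint_positions': array([ 1.17389377e+00,  2.21188316e-01,  1.52761123e+00,  6.21055693e-06,
        1.39469962e+00, -1.26154880e-01]), 'qvel': array([ 0.00057678, -0.00133639,  0.00020274, -0.001588  ,  0.00088448,
       -0.0010464 ]), 'effort': array([-5.20451904e-04, -4.96930218e+01, -3.89377856e+01, -2.15359933e-04,
        1.15647379e-02,  3.04913590e-05]), 'position': array([0.16695798, 0.60166349, 0.2302226 ]), 'tool_rot': array([-3.13970207e+00, -2.45941546e-04,  2.87084366e+00]), 'force': array([ 0.22452253,  0.09118504, -0.53508406]), 'wrist_torque': array([0.02486788, 0.00358304, 0.03987127]), 'gripper_width': 1.0009800060547178}
{'fx': 426.8186911164494, 'fy': 426.8186911164494, 'cx': 255.96867410467877, 'cy': 197.1478436206853, 'k1': -0.039771234672622696, 'extrinsics': array([[ 0.01573893, -0.99982692,  0.00992001,  0.12372047],
       [-0.99849175, -0.01623826, -0.05244567,  0.44614488],
       [ 0.05259768, -0.00907961, -0.99857451,  1.54899691],
       [ 0.        ,  0.        ,  0.        ,  1.        ]])} 0.9960683186848959
{'fx': 422.1321330008941, 'fy': 422.1321330008941, 'cx': 254.58789383631034, 'cy': 191.710090303144, 'k1': 0.05128523786692868, 'extrinsics': array([[ 0.99862708, -0.04978506, -0.01629125, -0.44723159],
       [-0.04550162, -0.67033967, -0.74065804,  0.16160996],
       [ 0.02595303,  0.74038246, -0.67168464,  1.29164485],
       [ 0.        ,  0.        ,  0.        ,  1.        ]])} 0.9958038330078125
```

View pics/top0.png

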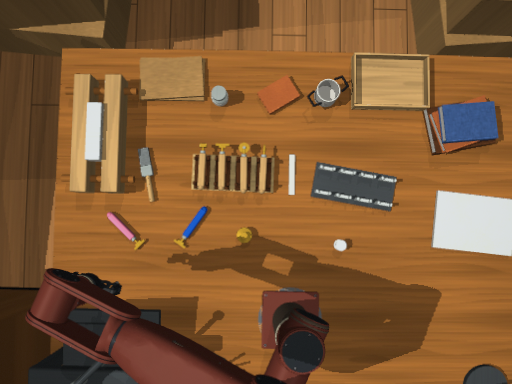

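View pics/side0.png

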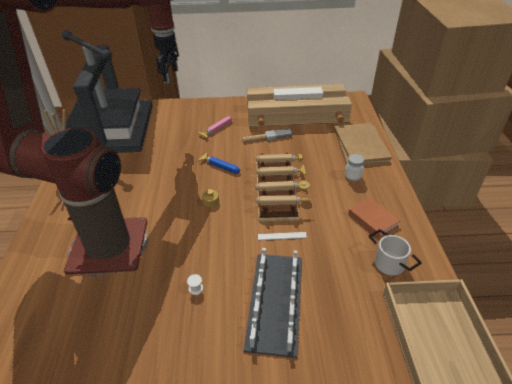

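The top view shows the rests row at about px (193-272, 150-192) with heads pointing up, and the rack at about (312-397, 163-210), turned slightly. The blue and pink items, the bone and others are distractors. I'll zoom in next.

Run:
```python
from h import *
f=np.load('top0.npy',allow_pickle=True).item()
c=f['img'][130:225,180:410]
c=cv2.resize(c,(782,323),interpolation=cv2.INTER_CUBIC)
cv2.imwrite('pics/topz.png',c[:,:,::-1])
g=np.load('side0.npy',allow_pickle=True).item()
c=g['img'][145:230,245:320]
cv2.imwrite('pics/sidez.png',cv2.resize(c,(525,595),interpolation=cv2.INTER_CUBIC)[:,:,::-1])
uv,P=cloud(f)
hm=f['range_z']*0; 
Z=np.zeros((384,512));Z[uv[:,1],uv[:,0]]=P[:,2]
zz=np.clip(Z[130:225,180:410]/0.07,0,1)*255
cv2.imwrite('pics/topd.png',cv2.resize(zz.astype(np.uint8),(782,323),interpolation=cv2.INTER_NEAREST))
```

```text
(no output)
```

View pics/topz.png

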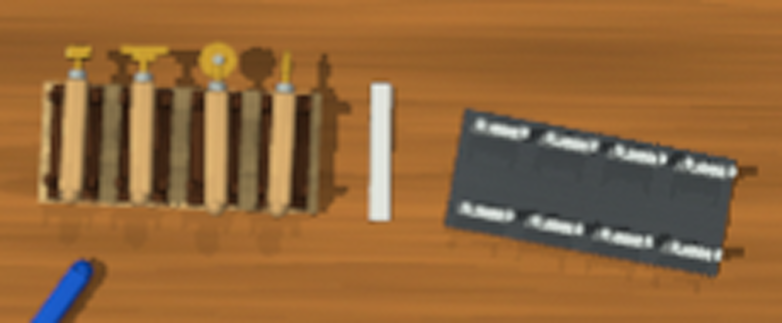

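View pics/topd.png

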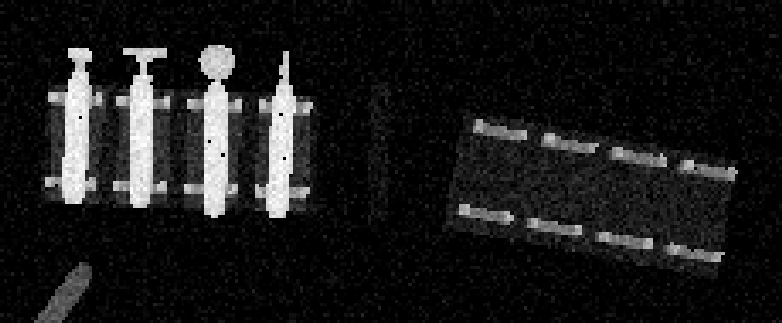

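View pics/sidez.png

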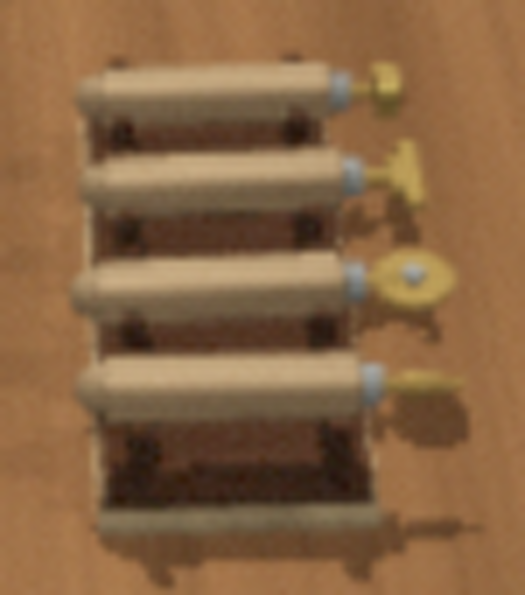

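Left to right the order is block, pallet, roll, point, so the rack must read point, roll, pallet, block from left to right. Now I'll measure handles and rack.

```bash
cat > meas.py <<'E'
from h import *
def tools(f,roi=(slice(130,225),slice(180,410))):
    uv,P=cloud(f);hsv=cv2.cvtColor(f['img'],cv2.COLOR_RGB2HSV)
    Z=np.zeros((384,512));Z[uv[:,1],uv[:,0]]=P[:,2]
    m=((Z>0.0505)&(Z<0.075)).astype(np.uint8); k=np.zeros_like(m);k[roi]=m[roi]
    n,l,s,c=cv2.connectedComponentsWithStats(k,connectivity=8)
    out=[]
    for i in range(1,n):
        if s[i,4]<150: continue
        v,u=np.nonzero(l==i)
        d=onplane(f,np.c_[u,v],0.057)[:,:2]
        # row-wise centroid -> axis; handle = rows whose width 16..32mm
        out.append((s[i],d,np.c_[u,v]))
    return out
def axis(d,uv):
    c=d.mean(0);a=0.
    for _ in range(6):
        w=np.array([np.cos(a),np.sin(a)]);t=(d-c)@w;q=(d-c)@[-w[1],w[0]]
        sel=(t>t.min()+.012)&(t<t.min()+.11)&(abs(q-np.median(q))<.02)
        p=np.polyfit(t[sel],q[sel],1);a+=np.arctan(p[0])
    return c,a,t.min(),t.max(),p[1]
E
python3 - <<'E'
from meas import *
f=np.load('top0.npy',allow_pickle=True).item()
for s,d,uv in tools(f):
    c,a,t0,t1,q=axis(d,uv)
    w=np.array([np.cos(a),np.sin(a)]);n=np.array([-w[1],w[0]])
    butt=c+w*t0+n*q
    print(s,'yaw%.3f'%a,'butt',butt.round(4),'len',round(t1-t0,4),'origin',(butt+w*(.072-.0015)).round(4))
# rack
uv,P=cloud(f);hsv=cv2.cvtColor(f['img'],cv2.COLOR_RGB2HSV)
Z=np.zeros((384,512));Z[uv[:,1],uv[:,0]]=P[:,2]
z=Z[150:205,192:272];print('base z between',np.median(Z[165:180,211]),np.median(Z[165:180,231]))
k=((f['img'].max(2)<90)).astype(np.uint8);mm=np.zeros_like(k);mm[155:215,305:402]=k[155:215,305:402]
b=(Z>0.02)&(Z<.08);b[:155]=0;b[215:]=0;b[:,:305]=0;b[:,402:]=0
n,l,s,c=cv2.connectedComponentsWithStats(b.astype(np.uint8))
for i in range(1,n):
    if s[i,4]>10:
        v,u=np.nonzero(l==i);X=onplane(f,np.c_[u,v],.044);print('bar',s[i],X.mean(0).round(4),Z[l==i].mean().round(4))
mm=cv2.morphologyEx(mm|b.astype(np.uint8),cv2.MORPH_CLOSE,np.ones((3,3)))
cs,_=cv2.findContours(mm,cv2.RETR_EXTERNAL,cv2.CHAIN_APPROX_NONE);cc=max(cs,key=cv2.contourArea)
X=onplane(f,cc[:,0,:],.008)[:,:2]
print('rack rect',cv2.minAreaRect((X*1000).astype(np.float32)))
E
```

```text
[238 143  11  51 322] yaw-0.003 butt [0.4556 0.1791] len 0.1791 origin [0.5261 0.1789]
[198 144   9  46 297] yaw-0.015 butt [0.4672 0.3265] len 0.1616 origin [0.5377 0.3254]
[216 144  13  47 303] yaw0.008 butt [0.465  0.2568] len 0.1649 origin [0.5355 0.2573]
[258 145   9  49 274] yaw-0.047 butt [0.4563 0.1146] len 0.1726 origin [0.5267 0.1113]
base z between 0.006605929870989735 0.006110848223101817
bar [319 165  16   6  54] [ 0.5514 -0.12    0.044 ] 0.036
bar [339 169  17   6  57] [ 0.5387 -0.1927  0.044 ] 0.035
bar [359 173  17   6  58] [ 0.526 -0.268  0.044] 0.0349
bar [379 177  18   6  57] [ 0.5136 -0.3432  0.044 ] 0.0355
bar [314 190  17   6  53] [ 0.4629 -0.107   0.044 ] 0.0366
bar [335 194  16   6  52] [ 0.4504 -0.1794  0.044 ] 0.0354
bar [355 198  17   5  54] [ 0.4378 -0.2537  0.044 ] 0.0357
bar [375 201  18   6  52] [ 0.4256 -0.327   0.044 ] 0.036
rack rect ((490.1390075683594, -228.88998413085938), (301.2237548828125, 129.1597442626953), 80.3595962524414)
```

Run:
```python
from h import *
a=-.168;x=np.array([np.cos(a),np.sin(a)]);y=np.array([-x[1],x[0]])
for n in('top','side'):
    f=np.load(n+'0.npy',allow_pickle=True).item()
    uv,P=cloud(f)
    C=np.array([.489,-.227]);q=P[:,:2]-C;X=q@x;Y=q@y
    col=f['img'][uv[:,1],uv[:,0]].max(1)
    # horns: highest points
    for sx in(-.045,.045):
        for k,yc in enumerate((.1125,.0375,-.0375,-.1125)):
            m=(abs(X-sx)<.02)&(abs(Y-yc)<.034)&(P[:,2]>.024)&(P[:,2]<.056)
            print(n,sx,k,m.sum(),'x %.4f (%.4f %.4f) y mean %.4f min %.4f max %.4f z%.3f'%((X[m].mean()-sx),X[m].min()-sx,X[m].max()-sx,Y[m].mean()-yc,Y[m].min()-yc,Y[m].max()-yc,P[m,2].mean()))
    m=(P[:,2]>.003)&(P[:,2]<.014)&(col<95)&(abs(X)<.09)&(abs(Y)<.18)
    print(n,'base',[np.percentile(X[m],p).round(4) for p in(1,99)],[np.percentile(Y[m],p).round(4) for p in(1,99)])
    # rests and tools in the side view
    if n=='side':
        for nm,o,ya in(('block',(.5377,.3254),-.015),('pallet',(.5355,.2573),.008),('roll',(.5261,.1789),-.003),('point',(.5267,.1113),-.047)):
            w=np.array([np.cos(ya),np.sin(ya)]);v=np.array([-w[1],w[0]]);q=P[:,:2]-o
            m=(abs(q@w)<.1)&(abs(q@v)<.028)&(P[:,2]>.0545)&(P[:,2]<.065)&(q@w<.055)
            t=(q@w)[m];s=(q@v)[m];p=np.polyfit(t,s,1);print(nm,m.sum(),'t',t.min().round(4),'lat',p.round(4),np.percentile(s,[3,97]).round(4),P[m,2].mean().round(4))
```

```text
top -0.045 0 51 x -0.0001 (-0.0050 0.0056) y mean 0.0002 min -0.0257 max 0.0293 z0.037
top -0.045 1 48 x 0.0002 (-0.0046 0.0056) y mean 0.0014 min -0.0239 max 0.0285 z0.037
top -0.045 2 51 x -0.0001 (-0.0049 0.0059) y mean -0.0003 min -0.0268 max 0.0290 z0.037
top -0.045 3 49 x 0.0000 (-0.0049 0.0058) y mean -0.0001 min -0.0274 max 0.0271 z0.037
top 0.045 0 53 x -0.0003 (-0.0055 0.0065) y mean 0.0018 min -0.0246 max 0.0285 z0.036
top 0.045 1 52 x -0.0002 (-0.0052 0.0057) y mean 0.0023 min -0.0259 max 0.0287 z0.036
top 0.045 2 53 x -0.0000 (-0.0054 0.0060) y mean 0.0001 min -0.0271 max 0.0288 z0.036
top 0.045 3 55 x 0.0001 (-0.0054 0.0062) y mean 0.0002 min -0.0275 max 0.0279 z0.036
top base [np.float64(-0.0612), np.float64(0.0648)] [np.float64(-0.1467), np.float64(0.147)]
side -0.045 0 83 x 0.0024 (-0.0030 0.0072) y mean -0.0028 min -0.0300 max 0.0267 z0.038
side -0.045 1 91 x 0.0023 (-0.0029 0.0072) y mean -0.0027 min -0.0287 max 0.0269 z0.039
side -0.045 2 103 x 0.0027 (-0.0027 0.0071) y mean -0.0024 min -0.0311 max 0.0272 z0.037
side -0.045 3 115 x 0.0022 (-0.0032 0.0070) y mean -0.0014 min -0.0297 max 0.0261 z0.038
side 0.045 0 72 x 0.0019 (-0.0030 0.0067) y mean -0.0016 min -0.0294 max 0.0278 z0.038
side 0.045 1 87 x 0.0018 (-0.0033 0.0066) y mean -0.0046 min -0.0315 max 0.0248 z0.040
side 0.045 2 95 x 0.0014 (-0.0035 0.0064) y mean -0.0040 min -0.0303 max 0.0256 z0.038
side 0.045 3 108 x 0.0013 (-0.0037 0.0063) y mean -0.0028 min -0.0302 max 0.0268 z0.039
side base [np.float64(-0.0599), np.float64(0.0648)] [np.float64(-0.1509), np.float64(0.1399)]
block 161 t -0.0677 lat [-0.024  -0.0043] [-0.0173  0.0121] 0.0608
pallet 176 t -0.0692 lat [-0.031  -0.0074] [-0.0181  0.0077] 0.061
roll 194 t -0.0674 lat [ 0.0122 -0.006 ] [-0.0171  0.0143] 0.0613
point 211 t -0.0678 lat [ 0.02   -0.0073] [-0.0176  0.009 ] 0.0611
```

```bash
python3 -m inch '[0.2,0.035,-0.025,0,1.8,0.2,0.035,-0.025,0,1.8,0.2,0.035,-0.025,0,1.8,0.2,0.035,-0.025,0,1.8,0.2,0.035,-0.025,0,1.8,0.2,0.035,-0.025,0,1.8,0.2,0.035,-0.025,0,1.8,0.2,0.035,-0.025,0,1.8,0.2,0.02,-0.02,0,0,0.2,0,0,0,0]' 60
```

```text
time_s: 1.1
position: [0.473, 0.3699, 0.2246]
tool_rot: [-3.133, -0.006, 3.138]
force: [0.2, 0.2, 0.3]
gripper_width: 0.601
```

```bash
python3 -m inch '[0.2,0.03,-0.02,-0.02,0,0.2,0.03,-0.02,-0.02,0,0.2,0.03,-0.01,-0.02,-0.5,0.2,0,0,-0.02,0,0.2,0,0,0,0,0.2,0,0,0,0]'
```

```text
time_s: 1.7
position: [0.5633, 0.32, 0.1411]
tool_rot: [-3.135, -0.009, 3.129]
force: [-0.1, 0.0, 0.2]
gripper_width: 0.599
```

```bash
python3 -m inch '[0.2,-0.008,0.0045,-0.02,0,0.2,0,0,-0.02,0,0.2,0,0,0,0]'
python3 - <<'E'
from h import *
for n in('top','side'):
    f=vision.grab_frame(n);im=f['img'][130:225,180:290] if n=='top' else f['img'][100:230,220:330]
    cv2.imwrite(f'pics/{n}1.png',cv2.resize(im,None,fx=4.5,fy=4.5,interpolation=2)[:,:,::-1])
E
```

```text
time_s: 2.0
position: [0.5546, 0.3279, 0.1046]
tool_rot: [-3.138, -0.004, 3.132]
force: [-0.3, 0.6, -0.4]
gripper_width: 0.599
```

View pics/top1.png

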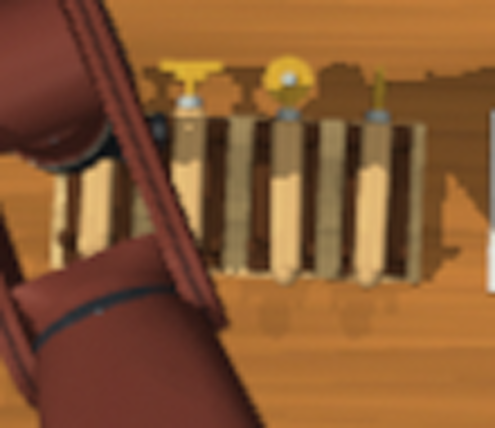

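View pics/side1.png

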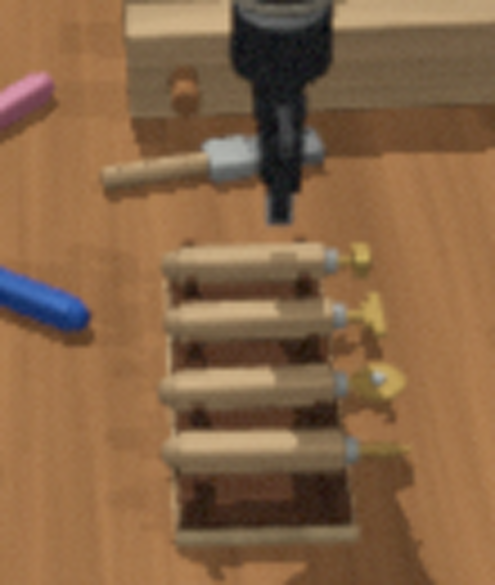

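The side view shows the fingers above the block's handle, just ahead of mid-length (finger at px (280,215), handle 165–325). The top view is blocked by the arm. I'll descend in steps.

```bash
python3 -m inch '[0.2,0,-0.0035,-0.02,0,0.2,0,0,-0.02,0,0.2,0,0,-0.02,0,0.2,0,0,-0.012,0,0.2,0,0,0,0]'
```

```text
time_s: 2.6
position: [0.5623, 0.3295, 0.0458]
tool_rot: [3.136, 0.016, 3.134]
force: [-0.8, 0.3, 0.0]
gripper_width: 0.606
```

```bash
python3 -m inch '[0.2,0,0,0,0,0.2,0,0,0,0]';python3 - <<'E'
from h import *
for i in range(4):
    vision.grab_frame('side'); o=arm.get_obs(); print(o['position'].round(4),o['tool_rot'].round(4),o['qvel'].round(3))
E
```

```text
time_s: 2.8
position: [0.563, 0.3302, 0.048]
tool_rot: [3.136, 0.017, 3.135]
force: [0.0, -0.5, -0.8]
gripper_width: 0.6
[0.5634 0.3304 0.0484] [3.1352 0.0178 3.1346] [-0.001 -0.002 -0.004 -0.002 -0.008 -0.   ]
[0.5634 0.3303 0.0483] [3.1351 0.0179 3.1346] [-0.001  0.003  0.005 -0.001 -0.004 -0.   ]
[0.5634 0.3303 0.0482] [3.1352 0.0178 3.1346] [-0.001  0.003  0.002  0.002  0.    -0.001]
[0.5634 0.3303 0.0481] [3.1352 0.0178 3.1345] [ 0.001  0.003  0.001 -0.001 -0.005 -0.001]
```

```bash
python3 -m inch '[0.2,-0.008,-0.006,-0.005,0,0.2,0,0,-0.01,0,0.2,0,0,-0.005,0,0.2,0,0,0,0,0.2,0,0,0,0]'
```

```text
time_s: 3.5
position: [0.5548, 0.3234, 0.0265]
tool_rot: [3.135, 0.019, 3.134]
force: [0.8, 0.9, -0.5]
gripper_width: 0.597
```

```bash
python3 -m inch '[-1,0,0,0,0,-1,0,0,0,0,-1,0,0,0,0,-1,0,0,0,0,-1,0,0,0,0,-1,0,0,0,0]' 60
python3 - <<'E'
from h import *
f=vision.grab_frame('side');im=f['img'][100:230,220:330]
cv2.imwrite(f'pics/side2.png',cv2.resize(im,None,fx=4.5,fy=4.5,interpolation=2)[:,:,::-1])
E
```

```text
time_s: 4.1
position: [0.5551, 0.3236, 0.0265]
tool_rot: [3.135, 0.019, 3.134]
force: [0.6, -0.1, -0.6]
gripper_width: 0.273
```

View pics/side2.png

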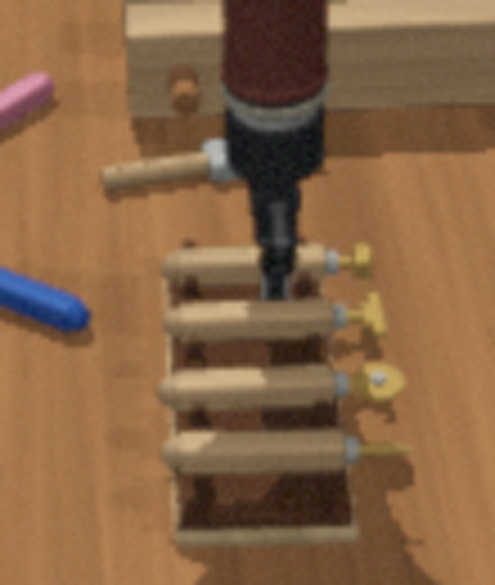

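The fingers are shut on the block's handle (width 0.273 ≈ 23 mm). Next, lift.

```bash
python3 -m inch '[-1,0,0,0.01,0,-1,0,0,0.02,0,-1,0,0,0.025,0,-1,0,0,0.025,0,-1,0,0,0.02,0,-1,0,0,0.01,0,-1,0,0,0,0]'
python3 - <<'E'
from h import *
f=vision.grab_frame('side');im=f['img'][100:230,220:330]
cv2.imwrite(f'pics/side3.png',cv2.resize(im,None,fx=4.5,fy=4.5,interpolation=2)[:,:,::-1])
E
```

```text
time_s: 4.85
position: [0.5529, 0.3227, 0.1419]
tool_rot: [3.136, 0.016, 3.134]
force: [-0.3, 0.8, -1.3]
gripper_width: 0.272
```

View pics/side3.png

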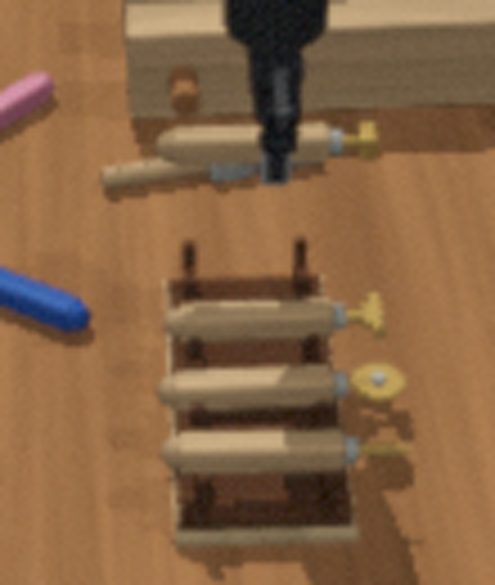

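```bash
python3 -m inch '[-1,0,-0.02,0,-0.5,-1,0,-0.035,0,-1,-1,-0.005,-0.04,0,-1,-1,-0.005,-0.04,0,-1,-1,-0.005,-0.04,0,-1,-1,-0.005,-0.04,0,-1,-1,-0.005,-0.04,0,-1,-1,-0.005,-0.04,0,-1,-1,-0.005,-0.04,0,-1,-1,-0.005,-0.04,0,-0.5]'
```

```text
time_s: 5.9
position: [0.4976, -0.0674, 0.1258]
tool_rot: [3.141, -0.007, 2.976]
force: [0.4, -0.5, -0.8]
gripper_width: 0.274
```

```bash
python3 -m inch '[-1,-0.005,-0.04,0,0,-1,-0.005,-0.04,0,0,-1,-0.005,-0.04,0,0,-1,-0.005,-0.04,0,0,-1,-0.005,-0.04,0,0,-1,-0.005,-0.03,0,0,-1,0,-0.02,0,0,-1,0,0,0,0]'
```

```text
time_s: 6.7
position: [0.451, -0.3327, 0.1141]
tool_rot: [3.137, -0.024, 2.964]
force: [0.1, 0.1, -1.5]
gripper_width: 0.271
```

```bash
python3 -m inch '[-1,0.02,-0.005,0,0.3,-1,0.018,-0.004,0,0.3,-1,0,0,0,0,-1,0,0,0,0]'
python3 - <<'E'
from h import *
for n in('top','side'):
    f=vision.grab_frame(n);im=f['img'][130:225,290:410] if n=='top' else f['img'][210:360,200:330]
    cv2.imwrite(f'pics/{n}4.png',cv2.resize(im,None,fx=4,fy=4,interpolation=2)[:,:,::-1])
print(arm.get_obs()['position'])
E
```

```text
time_s: 7.1
position: [0.4842, -0.339, 0.1082]
tool_rot: [3.13, -0.035, 2.972]
force: [0.3, 0.2, -1.0]
gripper_width: 0.272
[ 0.48416926 -0.33903912  0.10856233]
```

View pics/top4.png

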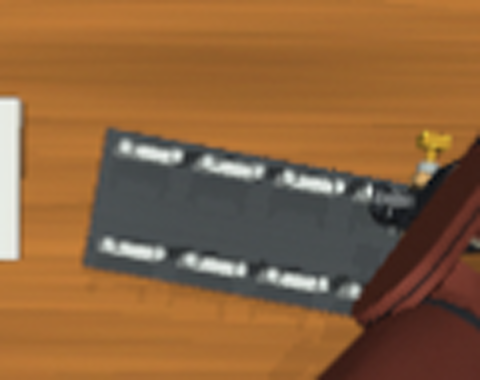

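View pics/side4.png

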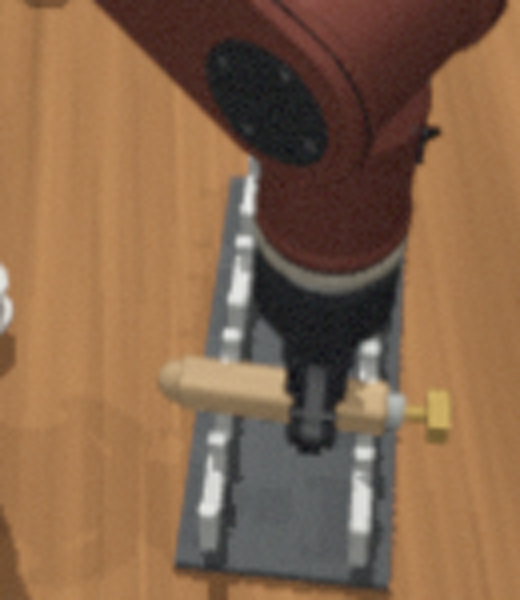

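The side view shows the block held over the rightmost cradle, slightly ahead of its middle as planned. I'll lower it slowly.

```bash
python3 -m inch '[-1,0.004,-0.003,-0.015,0,-1,0,0,-0.015,0,-1,0,0,-0.015,0,-1,0,0,0,0,-1,0,0,0,0]'
```

```text
time_s: 7.7
position: [0.486, -0.3404, 0.058]
tool_rot: [3.129, -0.037, 2.972]
force: [0.3, -0.5, -1.5]
gripper_width: 0.27
```

```bash
python3 -m inch '[-1,0.003,-0.0015,-0.01,0,-1,0,0,-0.01,0,-1,0,0,-0.006,0,-1,0,0,0,0,-1,0,0,0,0]'
```

```text
time_s: 8.2
position: [0.4896, -0.3423, 0.0299]
tool_rot: [3.129, -0.037, 2.972]
force: [0.1, -0.1, -1.6]
gripper_width: 0.275
```

```bash
python3 -m inch '[-1,0,0,-0.0015,0,-1,0,0,-0.001,0,-1,0,0,0,0]'
```

```text
time_s: 8.5
position: [0.4901, -0.3428, 0.0281]
tool_rot: [3.13, -0.035, 2.972]
force: [0.0, 0.2, -0.5]
gripper_width: 0.275
```

```bash
python3 -m inch '[-0.4,0,0,0,0,-0.3,0,0,0,0,-0.1,0,0,0,0,0.2,0,0,0,0,0.2,0,0,0,0,0.2,0,0,0,0]'
python3 -m inch '[0.2,0,0,0.01,0,0.2,0,0,0.02,0,0.2,0,0,0.03,0,0.2,0,0,0.03,0,0.2,0,0,0.03,0,0.2,0,0,0,0]'
```

```text
time_s: 9.1
position: [0.4914, -0.344, 0.0303]
tool_rot: [3.132, -0.032, 2.972]
force: [0.8, 0.1, -0.6]
gripper_width: 0.596
time_s: 9.7
position: [0.4902, -0.3429, 0.1568]
tool_rot: [3.131, -0.034, 2.972]
force: [0.9, -0.1, -0.8]
gripper_width: 0.6
```

```bash
python3 -m inch '[0.2,0,0.02,0,0,0.2,0,0.04,0,0,0.2,0.005,0.05,0,0.8,0.2,0.005,0.05,0,1,0.2,0.005,0.05,0,1,0.2,0.005,0.05,0,1,0.2,0.005,0.05,0,1,0.2,0.005,0.05,0,1,0.2,0.005,0.05,0,1,0.2,0.005,0.05,0,1]'
python3 - <<'E'
from h import *
for n in('top','side'):
    f=vision.grab_frame(n);im=f['img'][130:225,290:410] if n=='top' else f['img'][210:360,200:330]
    np.save(n+'5.npy',f,allow_pickle=True)
    cv2.imwrite(f'pics/{n}5.png',cv2.resize(im,None,fx=4,fy=4,interpolation=2)[:,:,::-1])
E
```

```text
time_s: 10.7
position: [0.5266, 0.1143, 0.16]
tool_rot: [3.136, -0.027, 3.101]
force: [1.4, -0.1, 0.2]
gripper_width: 0.6
```

View pics/top5.png

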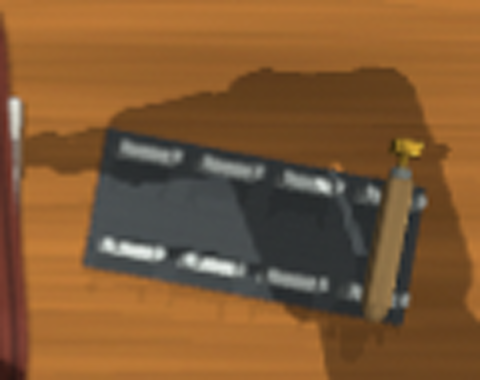

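View pics/side5.png

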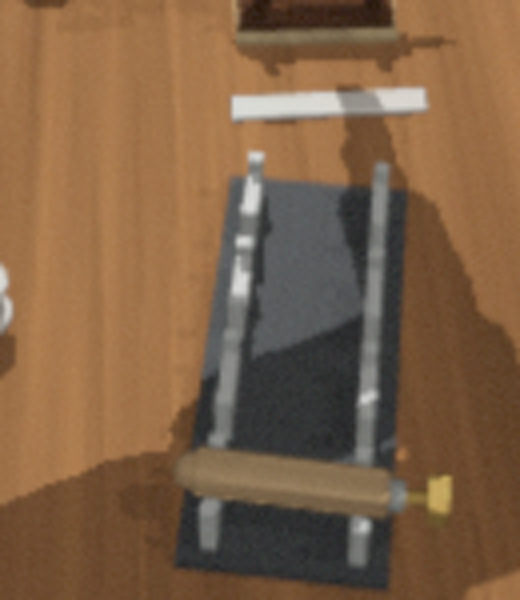

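The block lies in the rightmost cradle, handle in both notches, head away. I'll measure its pose in the rack frame.

```bash
cat > chk.py <<'E'
from meas import *
def check(f):
    C=np.array([.490,-.228]);r=-.168;X=np.array([np.cos(r),np.sin(r)]);Y=np.array([-X[1],X[0]])
    for s,d,uv in tools(f):
        c,a,t0,t1,q=axis(d,uv)
        if c[1]>0.05: continue
        w=np.array([np.cos(a),np.sin(a)]);n=np.array([-w[1],w[0]])
        o=c+w*(t0+.0705)+n*q
        print('rack x %.4f (65) y %.4f yaw err %.3f len %.3f'%((o-C)@X+.065,(o-C)@Y,a-r,t1-t0))
E
python3 -c "
from chk import *
check(np.load('top5.npy',allow_pickle=True).item())"
```

```text
rack x 0.0656 (65) y -0.1098 yaw err -0.026 len 0.147
```

The block is at rack x 65.6 mm, y −109.8 mm, which is good. The pallet is next.

```bash
python3 -m inch '[0.2,0.006,0.035,0,0.7,0.2,0.006,0.035,0,0.7,0.2,0.006,0.03,0,0.7,0.2,0.005,0.02,0,0.5,0.2,0,0,0,0,0.2,0,0,0,0]'
```

```text
time_s: 11.4
position: [0.5487, 0.2394, 0.1586]
tool_rot: [3.137, -0.03, -3.128]
force: [0.1, -0.1, -1.7]
gripper_width: 0.596
```

```bash
python3 -m inch '[0.2,0.003,0.012,-0.015,0,0.2,0.002,0.006,-0.02,0,0.2,0,0,-0.02,0,0.2,0,0,-0.02,0,0.2,0,0,-0.015,0,0.2,0,0,0,0,0.2,0,0,0,0]'
```

```text
time_s: 12.1
position: [0.5547, 0.2481, 0.0667]
tool_rot: [3.14, -0.029, -3.138]
force: [0.6, -0.7, 0.7]
gripper_width: 0.6
```

```bash
python3 -m inch '[0.2,-0.001,0.0085,0,-0.3,0.2,0,0,0,0,0.2,0,0,-0.015,0,0.2,0,0,-0.015,0,0.2,0,0,-0.008,0,0.2,0,0,0,0,0.2,0,0,0,0]'
```

```text
time_s: 12.8
position: [0.5551, 0.2576, 0.0281]
tool_rot: [3.138, -0.025, 3.14]
force: [0.2, -0.4, 0.0]
gripper_width: 0.597
```

```bash
python3 -m inch '[-1,-0.002,0,-0.001,0.3,-1,0,0,0,0,-1,0,0,0,0,-1,0,0,0,0,-1,0,0,0,0,-1,0,0,0,0]' 60
python3 -m inch '[-1,0,0,0.01,0,-1,0,0,0.02,0,-1,0,0,0.025,0,-1,0,0,0.025,0,-1,0,0,0.02,0,-1,0,0,0.01,0,-1,0,0,0,0]'
python3 - <<'E'
from h import *
f=vision.grab_frame('side');im=f['img'][100:230,220:330]
cv2.imwrite(f'pics/side6.png',cv2.resize(im,None,fx=4.5,fy=4.5,interpolation=2)[:,:,::-1])
E
```

```text
time_s: 13.4
position: [0.5531, 0.2575, 0.0276]
tool_rot: [3.138, -0.025, -3.138]
force: [-0.3, -0.2, -1.4]
gripper_width: 0.271
time_s: 14.1
position: [0.552, 0.2572, 0.1445]
tool_rot: [3.139, -0.025, -3.138]
force: [0.5, -0.7, -0.6]
gripper_width: 0.273
```

View pics/side6.png

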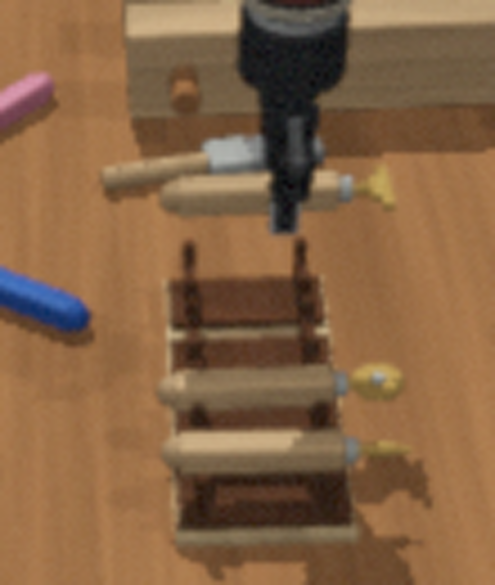

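The pallet is held level. Carry it to cradle 3 (y −37.5).

```bash
python3 -m inch '[-1,0,-0.02,0,-0.5,-1,0,-0.035,0,-1,-1,0,-0.04,0,-1,-1,0,-0.04,0,-1,-1,0,-0.04,0,-1,-1,-0.003,-0.04,0,-1,-1,-0.003,-0.04,0,-1,-1,-0.003,-0.04,0,-1,-1,-0.003,-0.04,0,-1,-1,-0.003,-0.04,0,-0.8]'
python3 -m inch '[-1,-0.003,-0.035,0,0,-1,-0.003,-0.03,0,0,-1,-0.003,-0.025,0,0,-1,0,-0.02,0,0,-1,0,-0.01,0,0,-1,0,0,0,0]'
```

```text
time_s: 15.15
position: [0.5255, -0.1252, 0.1291]
tool_rot: [3.137, -0.046, 2.986]
force: [1.0, 0.7, -1.5]
gripper_width: 0.277
time_s: 15.75
position: [0.5094, -0.2531, 0.12]
tool_rot: [3.133, -0.059, 2.979]
force: [0.5, 1.0, -1.4]
gripper_width: 0.275
```

```bash
python3 -m inch '[-1,-0.004,-0.008,-0.01,-0.2,-1,-0.004,-0.006,-0.015,0,-1,0,0,-0.015,0,-1,0,0,-0.015,0,-1,0,0,0,0,-1,0,0,0,0]'
```

```text
time_s: 16.35
position: [0.4989, -0.2629, 0.0565]
tool_rot: [3.129, -0.065, 2.978]
force: [-0.3, -0.4, -1.2]
gripper_width: 0.272
```

```bash
python3 -m inch '[-1,0.002,-0.005,-0.008,0,-1,0,0,-0.01,0,-1,0,0,-0.005,0,-1,0,0,0,0,-1,0,0,0,0]'
```

```text
time_s: 16.85
position: [0.5023, -0.2684, 0.0325]
tool_rot: [3.13, -0.063, 2.979]
force: [0.0, 0.6, -1.5]
gripper_width: 0.274
```

```bash
python3 -m inch '[-1,-0.001,0,-0.002,0,-1,0,0,-0.001,0,-1,0,0,-0.001,0,-1,0,0,0,0]'
```

```text
time_s: 17.25
position: [0.5018, -0.2688, 0.0292]
tool_rot: [3.131, -0.061, 2.979]
force: [-0.5, 0.7, -1.0]
gripper_width: 0.272
```

```bash
python3 -m inch '[-0.4,0,0,0,0,-0.3,0,0,0,0,-0.1,0,0,0,0,0.2,0,0,0,0,0.2,0,0,0,0,0.2,0,0,0,0]'
python3 -m inch '[0.2,0,0,0.01,0,0.2,0,0,0.02,0,0.2,0,0,0.03,0,0.2,0,0,0.03,0,0.2,0,0,0.03,0,0.2,0,0,0,0]'
python3 -m inch '[0.2,0,0.03,0,0,0.2,0.002,0.04,0,1,0.2,0.003,0.04,0,1,0.2,0.003,0.04,0,1,0.2,0.003,0.04,0,1,0.2,0.003,0.04,0,1,0.2,0.003,0.04,0,1,0.2,0.003,0.04,0,1,0.2,0.003,0.04,0,1,0.2,0,0.04,0,1]'
python3 - <<'E'
from h import *
from chk import check
for n in('top','side'):
    f=vision.grab_frame(n);im=f['img'][130:225,290:410] if n=='top' else f['img'][210:360,200:330]
    np.save(n+'7.npy',f,allow_pickle=True)
    if n=='top': check(f)
    cv2.imwrite(f'pics/{n}7.png',cv2.resize(im,None,fx=4,fy=4,interpolation=2)[:,:,::-1])
E
```

```text
time_s: 17.85
position: [0.5028, -0.2695, 0.0306]
tool_rot: [3.132, -0.059, 2.979]
force: [0.1, -0.5, -0.5]
gripper_width: 0.6
time_s: 18.45
position: [0.5015, -0.2685, 0.1572]
tool_rot: [3.131, -0.06, 2.979]
force: [-0.3, 0.2, 0.6]
gripper_width: 0.603
time_s: 19.45
position: [0.5227, 0.1298, 0.1602]
tool_rot: [3.135, -0.055, 3.132]
force: [0.7, -0.4, -0.4]
gripper_width: 0.599
rack x 0.0666 (65) y -0.0352 yaw err 0.005 len 0.136
rack x 0.0676 (65) y -0.1101 yaw err -0.031 len 0.141
```

View pics/side7.png

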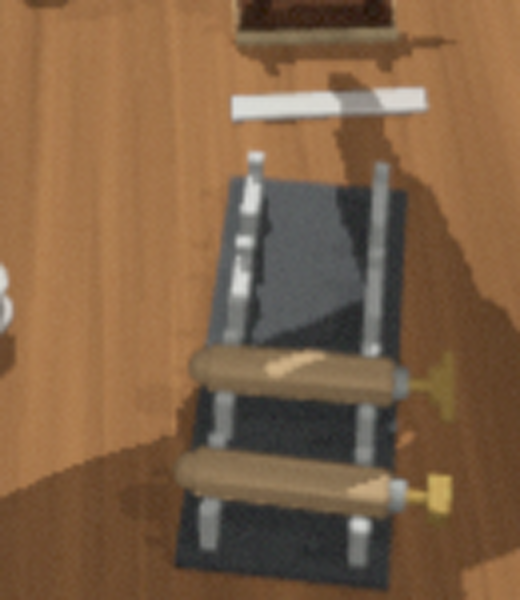

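Both tools lie properly in their cradles. The roll is next.

```bash
python3 -m inch '[0.2,0.008,0.015,0,0.2,0.2,0.008,0.012,0,0.2,0.2,0.004,0.008,-0.01,0,0.2,0,0,0,0,0.2,0,0,0,0]'
```

```text
time_s: 20.05
position: [0.542, 0.168, 0.1481]
tool_rot: [3.135, -0.058, -3.138]
force: [0.8, -0.4, -0.4]
gripper_width: 0.599
```

```bash
python3 -m inch '[0.2,0.001,0.01,-0.01,-0.2,0.2,0,0,-0.02,0,0.2,0,0,-0.02,0,0.2,0,0,-0.015,0,0.2,0,0,-0.01,0,0.2,0,0,0,0,0.2,0,0,0,0]'
```

```text
time_s: 20.75
position: [0.5424, 0.1772, 0.0681]
tool_rot: [3.135, -0.059, 3.137]
force: [-0.3, 0.1, 0.4]
gripper_width: 0.6
```

```bash
python3 -m inch '[0.2,0.001,0.001,-0.01,0,0.2,0,0,-0.015,0,0.2,0,0,-0.01,0,0.2,0,0,-0.005,0,0.2,0,0,0,0,0.2,0,0,0,0]'
```

```text
time_s: 21.35
position: [0.5447, 0.1785, 0.0262]
tool_rot: [3.135, -0.056, 3.137]
force: [-0.1, 0.4, 0.4]
gripper_width: 0.601
```

```bash
python3 -m inch '[-1,0,0,0,0,-1,0,0,0,0,-1,0,0,0,0,-1,0,0,0,0,-1,0,0,0,0,-1,0,0,0,0]' 60
python3 -m inch '[-1,0,0,0.01,0,-1,0,0,0.02,0,-1,0,0,0.025,0,-1,0,0,0.025,0,-1,0,0,0.02,0,-1,0,0,0.01,0,-1,0,0,0,0]'
python3 - <<'E'
from h import *
f=vision.grab_frame('side');im=f['img'][100:230,220:330]
cv2.imwrite(f'pics/side8.png',cv2.resize(im,None,fx=4.5,fy=4.5,interpolation=2)[:,:,::-1])
E
```

```text
time_s: 21.95
position: [0.5453, 0.1786, 0.0273]
tool_rot: [3.134, -0.054, 3.137]
force: [-0.2, -0.6, -1.4]
gripper_width: 0.274
time_s: 22.65
position: [0.5437, 0.1783, 0.1437]
tool_rot: [3.135, -0.056, 3.137]
force: [-0.0, 0.1, -0.9]
gripper_width: 0.271
```

View pics/side8.png

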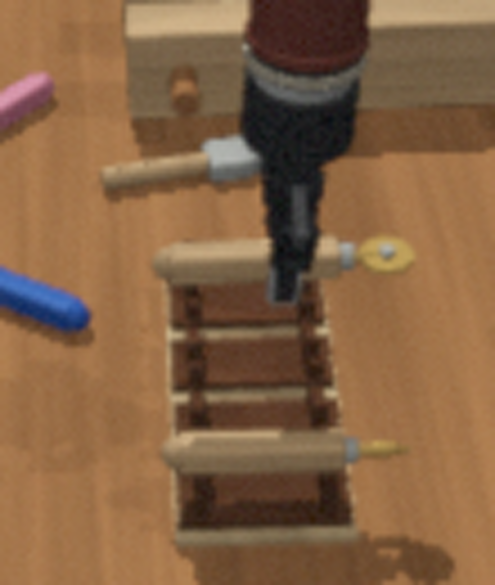

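The roll is held level. Carry it to cradle 2 (y +37.5).

```bash
python3 -m inch '[-1,0,-0.02,0,-1,-1,0,-0.035,0,-1,-1,0,-0.035,0,-1,-1,0,-0.035,0,-1,-1,0,-0.035,0,-1,-1,-0.002,-0.035,0,-1,-1,-0.002,-0.035,0,-1,-1,-0.002,-0.035,0,-1,-1,-0.002,-0.035,0,-1,-1,-0.002,-0.03,0,-0.4]'
python3 -m inch '[-1,0,-0.02,0,0,-1,0,-0.01,0,0,-1,0,0,0,0,-1,0,0,0,0]'
```

```text
time_s: 23.7
position: [0.5227, -0.1579, 0.1281]
tool_rot: [3.132, -0.078, 2.974]
force: [0.4, -0.4, -0.9]
gripper_width: 0.27
time_s: 24.1
position: [0.519, -0.1912, 0.1228]
tool_rot: [3.129, -0.086, 2.968]
force: [-0.7, -0.6, -1.4]
gripper_width: 0.272
```

```bash
python3 -m inch '[-1,-0.004,-0.002,-0.01,0.3,-1,0,0,-0.015,0,-1,0,0,-0.02,0,-1,0,0,-0.015,0,-1,0,0,0,0,-1,0,0,0,0]'
```

```text
time_s: 24.7
position: [0.5133, -0.1869, 0.0558]
tool_rot: [3.127, -0.09, 2.981]
force: [0.3, -0.5, -1.4]
gripper_width: 0.275
```

```bash
python3 -m inch '[-1,0.0005,-0.007,-0.006,-0.4,-1,0,0,-0.01,0,-1,0,0,-0.006,0,-1,0,0,0,0,-1,0,0,0,0]'
```

```text
time_s: 25.2
position: [0.5149, -0.1946, 0.0332]
tool_rot: [3.128, -0.087, 2.974]
force: [0.5, -0.2, -0.8]
gripper_width: 0.272
```

```bash
python3 -m inch '[-1,-0.001,0,-0.002,0,-1,0,0,-0.001,0,-1,0,0,-0.001,0,-1,0,0,0,0]'
```

```text
time_s: 25.6
position: [0.5144, -0.1949, 0.0297]
tool_rot: [3.128, -0.086, 2.974]
force: [0.2, 0.1, -1.8]
gripper_width: 0.272
```

```bash
python3 -m inch '[-1,0,0,-0.001,0,-1,0,0,-0.0005,0,-1,0,0,0,0]'
python3 -m inch '[-0.4,0,0,0,0,-0.3,0,0,0,0,-0.1,0,0,0,0,0.2,0,0,0,0,0.2,0,0,0,0,0.2,0,0,0,0]'
python3 -m inch '[0.2,0,0,0.01,0,0.2,0,0,0.02,0,0.2,0,0,0.03,0,0.2,0,0,0.03,0,0.2,0,0,0.03,0,0.2,0,0,0,0]'
python3 -m inch '[0.2,0,0.03,0,1.5,0.2,0.002,0.035,0,1.5,0.2,0.003,0.035,0,1.5,0.2,0.003,0.035,0,1.5,0.2,0.003,0.035,0,1,0.2,0.003,0.035,0,0,0.2,0.002,0.025,0,0,0.2,0,0.015,0,0,0.2,0,0,0,0,0.2,0,0,0,0]'
python3 - <<'E'
from h import *
from chk import check
for n in('top','side'):
    f=vision.grab_frame(n);im=f['img'][130:225,290:410] if n=='top' else f['img'][210:360,200:330]
    np.save(n+'9.npy',f,allow_pickle=True)
    if n=='top': check(f)
    cv2.imwrite(f'pics/{n}9.png',cv2.resize(im,None,fx=4,fy=4,interpolation=2)[:,:,::-1])
E
```

```text
time_s: 25.9
position: [0.5146, -0.195, 0.0284]
tool_rot: [3.128, -0.085, 2.974]
force: [0.4, 0.7, -0.9]
gripper_width: 0.271
time_s: 26.5
position: [0.5155, -0.1955, 0.0294]
tool_rot: [3.129, -0.083, 2.974]
force: [0.0, 0.0, 1.0]
gripper_width: 0.598
time_s: 27.1
position: [0.5141, -0.1947, 0.1561]
tool_rot: [3.128, -0.085, 2.974]
force: [0.4, -0.5, -0.1]
gripper_width: 0.601
time_s: 28.1
position: [0.5286, 0.0581, 0.1585]
tool_rot: [3.13, -0.081, 3.099]
force: [-0.6, -0.2, 0.1]
gripper_width: 0.599
rack x 0.0662 (65) y 0.0407 yaw err -0.004 len 0.142
rack x 0.0664 (65) y -0.1099 yaw err -0.026 len 0.164
rack x 0.0672 (65) y -0.0347 yaw err 0.014 len 0.135
```

View pics/side9.png

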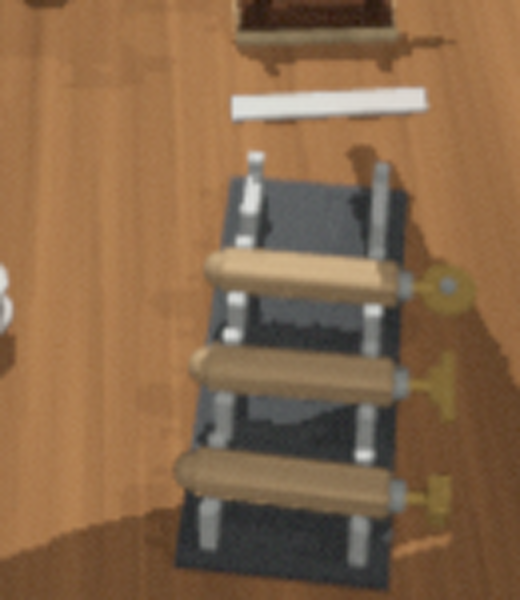

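Three are home. The point is last.

```bash
python3 -m inch '[0.2,0.006,0.018,-0.01,0,0.2,0.006,0.018,-0.015,0,0.2,0.003,0.014,-0.02,0,0.2,0,0,-0.02,0,0.2,0,0,-0.015,0,0.2,0,0,0,0,0.2,0,0,0,0]'
```

```text
time_s: 28.9
position: [0.5463, 0.101, 0.0772]
tool_rot: [3.132, -0.078, 3.087]
force: [-0.4, -0.0, 0.1]
gripper_width: 0.602
```

```bash
python3 -m inch '[0.2,-0.002,0.009,-0.01,0.4,0.2,0,0,0,0,0.2,0,0,-0.015,0,0.2,0,0,-0.015,0,0.2,0,0,-0.006,0,0.2,0,0,0,0,0.2,0,0,0,0]'
```

```text
time_s: 29.6
position: [0.5454, 0.1099, 0.0292]
tool_rot: [3.132, -0.075, 3.093]
force: [0.1, 0.3, 0.0]
gripper_width: 0.598
```

```bash
python3 -m inch '[0.2,-0.001,0,-0.002,0,-1,0,0,0,0,-1,0,0,0,0,-1,0,0,0,0,-1,0,0,0,0,-1,0,0,0,0,-1,0,0,0,0]' 60
python3 -m inch '[-1,0,0,0.01,0,-1,0,0,0.02,0,-1,0,0,0.025,0,-1,0,0,0.025,0,-1,0,0,0.02,0,-1,0,0,0.01,0,-1,0,0,0,0]'
python3 - <<'E'
from h import *
f=vision.grab_frame('side');im=f['img'][100:230,220:330]
cv2.imwrite(f'pics/side10.png',cv2.resize(im,None,fx=4.5,fy=4.5,interpolation=2)[:,:,::-1])
E
```

```text
time_s: 30.3
position: [0.5453, 0.1099, 0.0284]
tool_rot: [3.132, -0.072, 3.093]
force: [-0.4, 0.2, -1.1]
gripper_width: 0.268
time_s: 31.0
position: [0.5439, 0.1098, 0.1451]
tool_rot: [3.132, -0.073, 3.093]
force: [-0.0, -0.3, -1.6]
gripper_width: 0.269
```

View pics/side10.png

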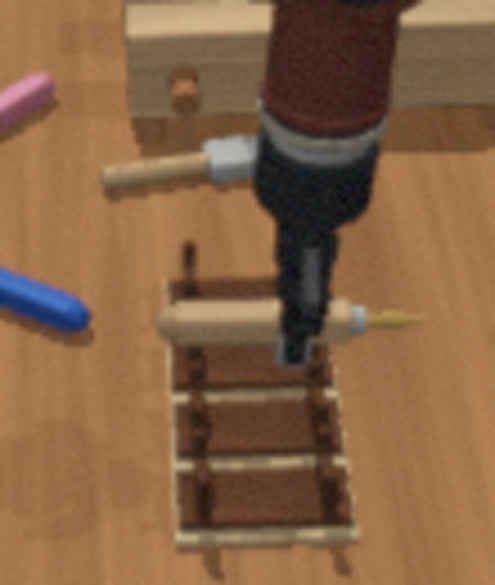

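The point is held level. Carry it to cradle 1 (y +112.5).

```bash
python3 -m inch '[-1,0,-0.02,0,-1,-1,0,-0.035,0,-1,-1,0,-0.035,0,-1,-1,-0.001,-0.035,0,-1,-1,-0.001,-0.035,0,-1,-1,-0.001,-0.03,0,-1,-1,0,-0.02,0,-0.7,-1,0,-0.01,0,0,-1,0,0,0,0,-1,0,0,0,0]'
```

```text
time_s: 32.05
position: [0.5315, -0.1149, 0.1308]
tool_rot: [3.128, -0.094, 2.975]
force: [0.8, 0.2, -0.7]
gripper_width: 0.274
```

```bash
python3 -m inch '[-1,-0.003,-0.005,-0.01,0,-1,0,0,-0.015,0,-1,0,0,-0.02,0,-1,0,0,-0.02,0,-1,0,0,0,0,-1,0,0,0,0]'
```

```text
time_s: 32.65
position: [0.5267, -0.1146, 0.0589]
tool_rot: [3.127, -0.098, 2.981]
force: [0.8, 0.1, -0.6]
gripper_width: 0.279
```

```bash
python3 -m inch '[-1,0,-0.006,-0.008,-0.4,-1,0,0,-0.01,0,-1,0,0,-0.006,0,-1,0,0,0,0,-1,0,0,0,0]'
```

```text
time_s: 33.15
position: [0.528, -0.1212, 0.0346]
tool_rot: [3.127, -0.095, 2.974]
force: [-0.9, 0.1, -0.6]
gripper_width: 0.274
```

```bash
python3 -m inch '[-1,-0.001,0,-0.003,0,-1,0,0,-0.001,0,-1,0,0,-0.001,0,-1,0,0,-0.0005,0,-1,0,0,0,0]'
```

```text
time_s: 33.65
position: [0.5278, -0.1215, 0.0297]
tool_rot: [3.127, -0.093, 2.974]
force: [-0.4, 0.2, -0.9]
gripper_width: 0.275
```

```bash
python3 -m inch '[-0.4,0,0,0,0,-0.3,0,0,0,0,-0.1,0,0,0,0,0.2,0,0,0,0,0.2,0,0,0,0,0.2,0,0,0,0]'
python3 -m inch '[0.2,0,0,0.01,0,0.2,0,0,0.02,0,0.2,0,0,0.03,0,0.2,0,0,0.03,0,0.2,0,0,0.03,0,0.2,0,0,0,0]'
python3 -m inch '[0.2,0,0.03,0.01,0,0.2,0.002,0.04,0.01,0,0.2,0.002,0.04,0.01,0,0.2,0.002,0.04,0.01,0,0.2,0.002,0.04,0,0,0.2,0,0.04,0,0,0.2,0,0.04,0,0,0.2,0,0.04,0,0,0.2,0,0.02,0,0,0.2,0,0,0,0]'
python3 - <<'E'
from h import *
from chk import check
for n in('top','side'):
    f=vision.grab_frame(n);im=f['img'][130:225,290:410] if n=='top' else f['img'][210:360,200:330]
    if n=='top': check(f)
    uv,P=cloud(f)
    C=np.array([.490,-.228]);r=-.168;X=np.array([np.cos(r),np.sin(r)]);Y=np.array([-X[1],X[0]])
    for yc in(.1125,.0375,-.0375,-.1125):
        q=P[:,:2]-C
        for lo,hi in((-.05,-.02),(.02,.05)):
            m=(abs(q@Y-yc)<.008)&(q@X>lo)&(q@X<hi);print(n,yc,lo,'top z',np.median(P[m,2]).round(4))
    cv2.imwrite(f'pics/{n}11.png',cv2.resize(im,None,fx=4,fy=4,interpolation=2)[:,:,::-1])
E
```

```text
time_s: 34.25
position: [0.5285, -0.1218, 0.0306]
tool_rot: [3.128, -0.091, 2.974]
force: [-0.1, -0.1, 0.0]
gripper_width: 0.604
time_s: 34.85
position: [0.527, -0.1211, 0.1572]
tool_rot: [3.127, -0.093, 2.974]
force: [0.8, -1.3, 1.2]
gripper_width: 0.598
time_s: 35.85
position: [0.5324, 0.2202, 0.2013]
tool_rot: [3.127, -0.089, 2.97]
force: [0.1, -0.8, 0.1]
gripper_width: 0.6
rack x 0.0650 (65) y 0.1144 yaw err 0.001 len 0.141
rack x 0.0669 (65) y 0.0406 yaw err -0.005 len 0.136
rack x 0.0672 (65) y -0.0344 yaw err 0.010 len 0.137
rack x 0.0656 (65) y -0.1099 yaw err -0.037 len 0.147
top 0.1125 -0.05 top z 0.0569
top 0.1125 0.02 top z 0.0561
top 0.0375 -0.05 top z 0.0577
top 0.0375 0.02 top z 0.0574
top -0.0375 -0.05 top z 0.0566
top -0.0375 0.02 top z 0.056
top -0.1125 -0.05 top z 0.0566
top -0.1125 0.02 top z 0.0556
side 0.1125 -0.05 top z 0.0567
side 0.1125 0.02 top z 0.0564
side 0.0375 -0.05 top z 0.0569
side 0.0375 0.02 top z 0.0571
side -0.0375 -0.05 top z 0.0557
side -0.0375 0.02 top z 0.0561
side -0.1125 -0.05 top z 0.0563
side -0.1125 0.02 top z 0.0568
```

View pics/side11.png

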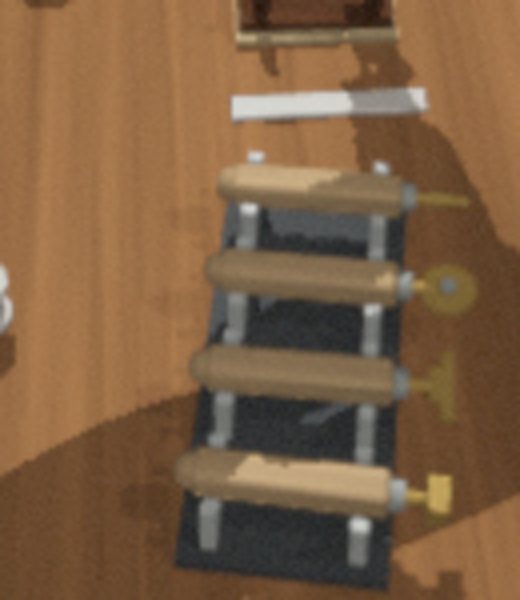

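View pics/top11.png

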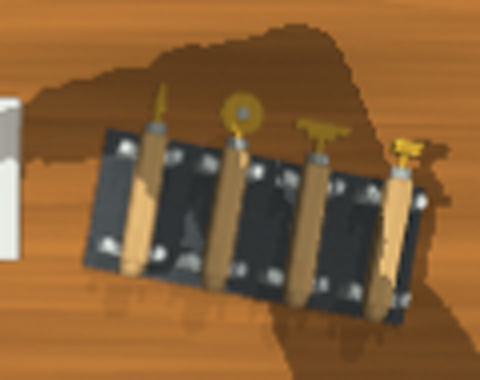

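All four lie level in both notches, in the order point, roll, pallet, block from left to right, and the arm is clear. Handing in.

```bash
python3 -c "
from rig import arm
print(arm.finish_job())"
```

```text
the job is handed in; nothing more can be done
None
```

I moved all four tools from the rests to the rack in reverse order and handed the job in; `finish_job` gives no verdict. Left to right on the rack they are now point, roll, pallet, block; they started as block, pallet, roll, point. It took about 36 s of the 115 s allowed.

**Final camera checks:**
- **Position:** every tool is within about 5 mm sideways (block y −109.9 mm against −112.5) and about 2 mm lengthwise of its cradle centre. The rack's own position, measured from the images, is good to 2–3 mm.
- **Angle and height:** axes are within 0.04 rad of the rack's x. The handles' top surfaces measure 56–58 mm up at both ends, against 58 mm when home. All heads point away from the robot.
- **Release:** the fingers are open, and the gripper was raised and moved clear of everything.

**Disagreements:**
- **Camera offset:** the side camera put the rack about 2–3 mm away from where the top camera did. It also read the tools 4–7 mm further to the right before pick-up, probably because it sees their side faces. I relied mainly on the top camera.
- **Gripper tilt:** the gripper gradually tilted by up to about 0.1 rad during the moves, which the interface could not correct. As a result the tools were set down slightly nose-up, by 0.06 rad at most, before settling flat.

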